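# Load an angle bracket under a spring clip

### The arm

A 6-joint arm with a two-finger parallel gripper is mounted at the origin on the work surface; the furniture and walls round the work are solid. World frame = base frame: x ahead of the robot, y to its left, z up, the work surface at z = 0. Lengths are in mm, angles in rad, forces in N, time in s.
With the tool pointing down it reaches from about 350 to 875 mm from the base axis. Payload 4.2 kg.
Tool frame: the origin (TCP) lies midway between the tips of the shut fingers; the grasp point (between the pads) lies 19 mm behind it; x points along the fingers, y is the direction in which the jaws open and shut, and the axes are right-handed (so a half turn about x gives the same grasp; the last joint's range is limited). The gripper opens to 87 mm and grips with 3 to 60 N. Pads are 19 mm wide; open, the fingers measure 117 mm over their backs; the gripper's body (75 mm by 190 mm) begins 51 mm behind the grasp point.
Start: joints at [-1.021, 0.385, 0.008, 0, -1.194, -0.259], TCP at [179.215, -598.733, 222.55] pointing down, gripper open.
Joint ranges: [-3.14, 3.14], [-1.21, 2.06], [-1.07, 1.41], [-3.16, 2.05], [-2.99, -0.16], [-3.1, 3.1]. Speed limits (rad/s): [2.79, 2.79, 3.14, 3.14, 3.14, 3.14].

### API

Orientations are given as [roll, pitch, yaw] about the fixed x, y, z axes, in that order (R = Rz(yaw) Ry(pitch) Rx(roll)).
In Python, from rig import robot, eyes gives the robot as it stands. The module is installed in compiled form; this text tells all that it offers.
- The arm moves only by the tool jog_arm, never from a script. Its argument "steps" is one flat list of numbers, 7 for each row, row after row: the shift along the tool's x, y, z normalised to -1 to 1, where 1 is 0.1 m, then the turn, a rotation vector about the tool's x, y, z normalised to -1 to 1, where 1 is pi/2 rad, then the closure, from -1 (fully open) to 1 (shut). In form: [x, y, z, ax, ay, az, jaw, x, y, z, ax, ay, az, jaw, ...]. A call has 1 to 10 rows; each row is the pose to reach, as a shift and turn from the pose commanded when the call began, along the tool's axes at that moment; what a row does not reach only later rows make up. A row lasts 1/10 s, in which the tool goes at most 50 mm and 8.59 degrees, less where a joint would pass 70% of its speed; a pose out of reach is approached as far as the arm can. A call with a number of a shift or a turn outside -1 to 1 is refused whole. A call with a gripper value outside its range is refused whole. The fingers move at their own pace and stop on an object; "newtons" is the grip in N (left out, the last holds). Time passes only in rows, so rows that repeat a pose let the fingers close. It gives the time, the measured TCP pose, the force and the opening at its end, in the units of the state.
- robot.sense(): the state, without advancing time (a new reading comes with each control period).
- eyes.snapshot(name): name is "side" or "top"; returns the picture (480x640x3 uint8, red, green, blue); there is no depth.
- eyes.camera_model(name): a dict with "camera_matrix" (3x3 intrinsics, pixels), "extrinsics" (4x4, takes a point from world to camera coordinates). Camera axes: x right, y up, looking along -z (the intrinsics and any distortion apply to the point x, -y, -z); pixel columns grow to the right and rows downward; lengths in mm; the calibration is good to about 2 mm. A picture is of the moment at which its call begins. camera_model takes no time and is no camera call.
- robot.finish_job(): hands the job in, once; it reports no verdict.
The state is a dict: "t": time; "joint_pos": joint angles; "joint_vel": joint speeds; "tau": joint torques, N m; "eef_pos": TCP position; "ee_rot": TCP orientation; "ft_force": force on the tool from outside, world axes, zero at the start; "ft_torque": the same for the moment, N m; "finger_gap": finger opening in mm.
Only numpy, scipy, OpenCV 4.12 (cv2) and the standard library are available. Lean on these libraries where they do the work, as an engineer would, in place of code of your own. Each camera call takes 0.05 s, during which the arm holds its last target. There are 200 camera calls.

### The job

Load the small angle bracket into the holding fixture without picking it up: press the clip's long thumb plate all the way down with one fingertip and keep it held down, while the other fingertip pushes the bracket along the lane, its flat leg going beneath the raised toe, until it is fully home against the end stop. Then let the thumb plate come up so that the toe clamps the flat leg, and leave the two nuts and the bolt lying round the fixture alone.

Things in the scene. Friction and masses are not known exactly. Their poses are not given: they have to be found in the camera images.
- fixture: grey holding fixture fixed to the bench, 10 mm thick, x -137 to 43, y -36 to 102 mm. Origin: underside, under the lane's centre line, at the near face of the clip's toe; +x up the lane, +y to the thumb plate. Lane floor: z 10 mm; rails along both sides (inner faces y +-20 mm, 6 mm wide, tops z 15 mm).
- lane_stop (a point): middle of the end stop's face, at floor height, at the far end of the lane: fixture (30, 0, 10) mm. The stop is 46 mm wide and stands 12 mm above the floor. Axes as the fixture's.
- clip (a joint): turn of the sprung clip on its hinge (along fixture x at y 36, z 24 mm; barrel 8 mm thick, lugs at x -130 and +30 up to z 31 mm): 0 closed, toe down, thumb plate tilted up 0.34 rad, outer edge highest at about z 40 mm; 0.34 = plate level on its stop, toe 12 mm up; about 0.08 clamping the bracket. The spring shuts it: 3 N at plate_mid to start, 7 N fully down.
- toe (a point): underside of the clip's toe, mid-length: a steel bar 10 mm thick over the lane's centre line, fixture x 0 to 22 mm, at rest 0.5 mm above the floor (the bracket cannot pass); it moves with the clip, rising as the thumb plate goes down.
- plate_mid (a point): centre of the top of the clip's steel thumb plate, 114 mm along the fixture's x, 58 mm wide, 4 mm thick; moves with the clip. The plate spans fixture x -125 to -11, y 38 to 96 mm; fully down its top is level at z 21 mm, this point then at fixture (-68, 69, 21) mm.
- bracket: loose steel angle bracket, 0.15 kg, in the lane: flat leg 36 wide, 50 long, 3.5 mm thick on the floor; upright leg 36 wide, 3.5 thick, 50 mm high at the rear. Origin: centre of the flat leg's underside. Its -y points up the lane; flat leg's front edge at y -25, upright's rear (push) face at y +25 mm. Home, its origin is at fixture x +5, z 10 mm.
- nut: loose hexagon nut, 24 x 27 x 13 mm, lying flat on the bench on the lane side of the fixture; origin at its underside's centre. To be left alone.
- bolt: loose bolt with nut, 22 x 95 x 20 mm (long along its y), lying on the bench on the thumb-plate side of the fixture; origin at its underside's centre. To be left alone.
- flange_nut: loose flanged nut, 28 x 28 x 16 mm, lying on its flange on the bench on the lane side of the fixture; origin at its underside's centre. To be left alone.
Not all that is in view belongs to the job. Leave any turquoise look-alike of the bracket alone.

How it is judged:
By the outcome, as a careful person would: the job done as asked, in the order asked, and still so for the second after the job is handed in, with the robot touching nothing.
It also fails if it takes over 53 s, if anything falls off the work surface, if the arm or the gripper's body presses on something with over 40 N, if the wrist force passes 120 N, or if a joint passes its speed limit or range.

## Working session

There is one attempt and no reset: what is moved stays moved. The work goes in short steps, Python scripts to look and compute and a tool call to move; the robot and the scene stay as the last step left them, time stands still between calls to the robot, and variables do not carry over. Pictures are saved under pics/ and viewed, about 8 in all and at most 12, crops included, and the job is handed in when it is done.

Besides the shell and the picture viewer there is one more tool, called after "Emit:" as a command line: name --argument value ..., lists and objects as JSON in quotes. jog_arm: Moves the arm, as the interface text tells. Its arguments: {"type":"object","properties":{"steps":{"type":"array","items":{"type":"number","minimum":-1,"maximum":1}},"newtons":{"type":"number"}},"required":["steps"]}

```bash
mkdir -p pics; python3 - <<'E'
from rig import robot, eyes
import cv2
for n in ("side","top"):
    cv2.imwrite(f"pics/{n}0.png",eyes.snapshot(n)[:,:,::-1]); m=eyes.camera_model(n); print(n,m)
print(robot.sense())
E
```

```text
side {'camera_matrix': array([[622.82901699,   0.        , 319.37624295],
       [  0.        , 622.82901699, 242.76061375],
       [  0.        ,   0.        ,   1.        ]]), 'extrinsics': array([[ 9.99549872e-01, -1.83734915e-02, -2.37163999e-02,
        -4.61149832e+02],
       [ 2.99945848e-02,  5.95833627e-01,  8.02547577e-01,
        -1.65179918e+02],
       [-6.14572548e-04, -8.02897692e-01,  5.96116531e-01,
        -7.43254940e+02],
       [ 0.00000000e+00,  0.00000000e+00,  0.00000000e+00,
         1.00000000e+00]])}
top {'camera_matrix': array([[435.75673095,   0.        , 321.76866104],
       [  0.        , 435.75673095, 243.66405548],
       [  0.        ,   0.        ,   1.        ]]), 'extrinsics': array([[-4.07722322e-04, -9.99698416e-01,  2.45542449e-02,
         1.63807839e+02],
       [ 9.85825037e-01,  3.71779517e-03,  1.67735429e-01,
        -4.68619744e+02],
       [-1.67776131e-01,  2.42745789e-02,  9.85526212e-01,
        -8.16645661e+02],
       [ 0.00000000e+00,  0.00000000e+00,  0.00000000e+00,
         1.00000000e+00]])}
{'t': 0.1, 'joint_pos': array([-1.02141728e+00,  3.85469579e-01,  6.78118798e-03, -4.23928338e-04,
       -1.19398170e+00, -2.58578333e-01]), 'joint_vel': array([ 0.00136656, -0.00258386,  0.00166691,  0.0021034 , -0.00135952,
       -0.00051487]), 'tau': array([ 1.36243225e-04, -3.91688740e+01,  1.87934893e+01,  4.23186332e+00,
        1.34960367e-02, -7.96550921e-05]), 'eef_pos': array([ 179.05251821, -598.25585509,  221.58402364]), 'ee_rot': array([1.62217947, 1.56888158, 1.91282383]), 'ft_force': array([-1.46235409, -0.36630074, -0.34235354]), 'ft_torque': array([-0.03446956, -0.03452104, -0.08139568]), 'finger_gap': 86.8293984711586}
```

View pics/side0.png

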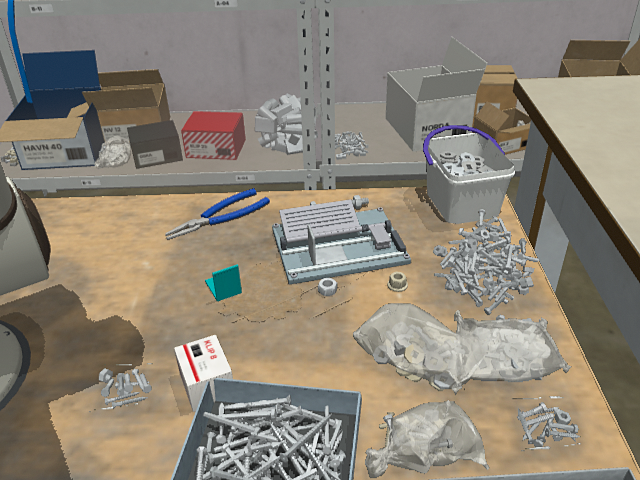

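View pics/top0.png

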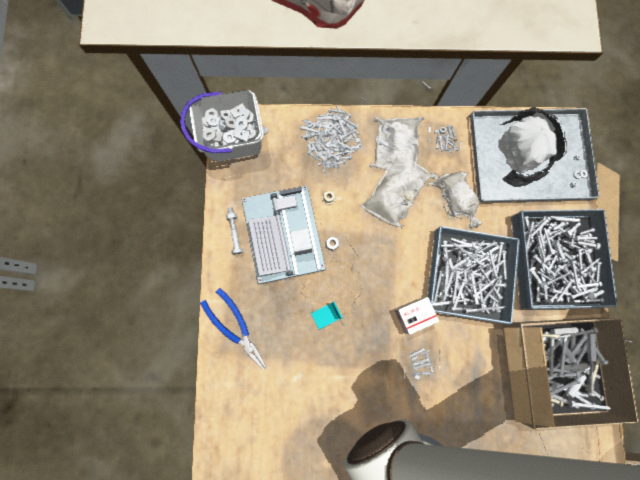

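Side view: the fixture is at about (340,240), with its upright at (312,245). Top view: fixture corners run from (243,190) to (327,280), the nuts are at (329,197) and (333,243), and the bolt at (234,230). I'll enlarge both.

```bash
python3 - <<'E'
import cv2,numpy as np
t=cv2.imread("pics/top0.png")[175:295,220:350]; s=cv2.imread("pics/side0.png")[190:300,260:425]
cv2.imwrite("pics/topc.png",cv2.resize(t,None,fx=5,fy=5,interpolation=cv2.INTER_CUBIC))
cv2.imwrite("pics/sidec.png",cv2.resize(s,None,fx=4.8,fy=4.8,interpolation=cv2.INTER_CUBIC))
E
```

```text
(no output)
```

View pics/topc.png

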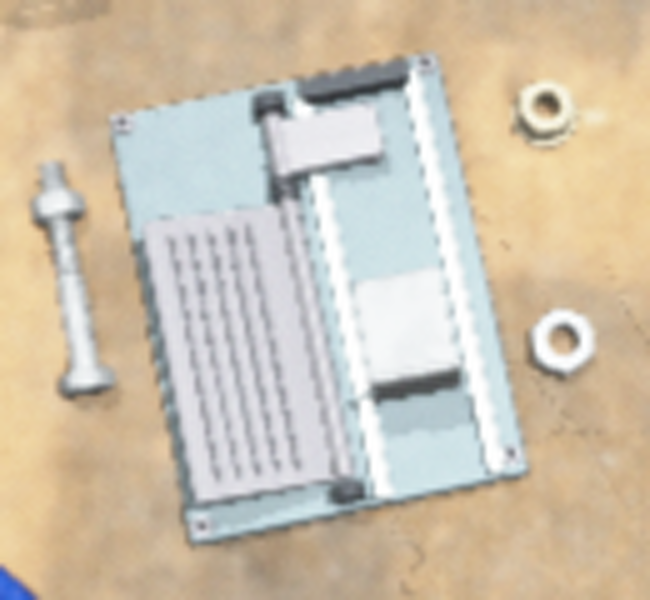

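View pics/sidec.png

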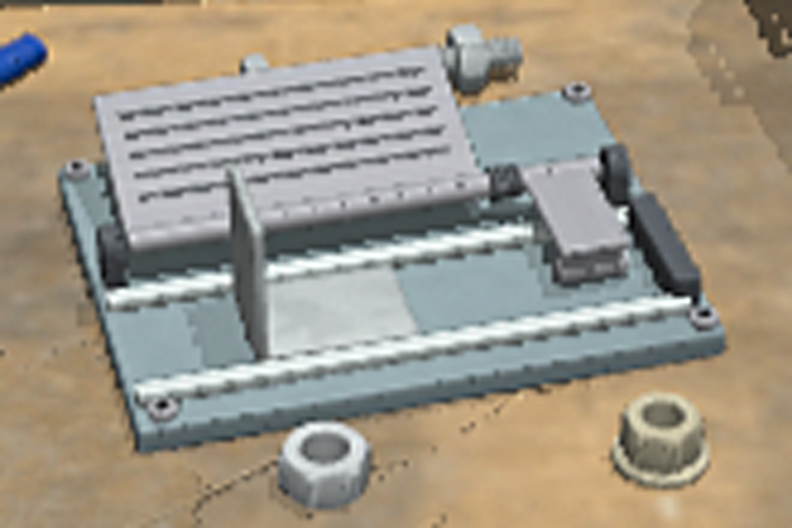

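```bash
cat > h.py <<'E'
import numpy as np
from rig import robot, eyes
from scipy.optimize import least_squares
CM={n:eyes.camera_model(n) for n in("side","top")}
def proj(n,P):
    E=CM[n]["extrinsics"];K=CM[n]["camera_matrix"]
    c=np.atleast_2d(P)@E[:3,:3].T+E[:3,3]; q=np.c_[c[:,0],-c[:,1],-c[:,2]]@K.T
    return q[:,:2]/q[:,2:]
def fw(f,P):
    P=np.atleast_2d(np.array(P,float));c,s=np.cos(f[2]),np.sin(f[2])
    return np.c_[f[0]+c*P[:,0]-s*P[:,1],f[1]+s*P[:,0]+c*P[:,1],P[:,2]]
E
python3 - <<'E'
from h import *
T=lambda a:(np.array(a)+.5)/5-.5+[220,175]
S=lambda a:(np.array(a)+.5)/4.8-.5+[260,190]
P=[[43,102,10],[43,-36,10],[-137,-36,10],[-137,102,10]]
t=T([[112,117],[437,57],[524,468],[192,540]]); s=S([[594,83],[722,334],[137,433],[62,172]])
r=lambda f:np.r_[(proj("top",fw(f,P))-t).ravel(),(proj("side",fw(f,P))-s).ravel()]
for k in (slice(0,8),slice(8,16),slice(0,16)):
    o=least_squares(lambda f:r(f)[k],[520,60,.2]);print(o.x,np.round(o.fun,1))
f=o.x
for nm,uv in (("front z13.5 top view",[("top",T([355,278])),("top",T([440,268]))]),("front side",[("side",S([398,262])),("side",S([415,333]))])):
  for cam,p in uv:
    q=least_squares(lambda q:(proj(cam,fw(f,[[q[0],q[1],13.5]]))-p).ravel(),[-50,0]).x;print(nm,q)
for cam,p in (("side",S([232,168])),("side",S([262,225])),("top",T([372,393])),("top",T([460,381]))):
    q=least_squares(lambda q:(proj(cam,fw(f,[[q[0],q[1],60]]))-p).ravel(),[-50,0]).x;print("upright top",cam,q)
np.savetxt("f.txt",f)
E
```

```text
[5.47610121e+02 2.20236346e+02 2.07725412e-01] [-0.6 -0.6  0.3 -1.5  0.9  1.1 -0.6  0.8]
[5.47794414e+02 2.20196942e+02 2.04126313e-01] [-0.8  1.2  1.4  0.2 -0.2 -0.4 -0.5 -1.1]
[5.47739053e+02 2.20193267e+02 2.05817609e-01] [-0.6 -0.7  0.3 -1.5  0.8  1.1 -0.7  0.7 -1.   1.1  1.4  0.2 -0.1 -0.3
 -0.7 -1. ]
front z13.5 top view [-45.48399189  16.52009347]
front z13.5 top view [-48.30592312 -17.99016454]
front side [-44.53253987  19.64777716]
front side [-48.52390706 -15.89391246]
upright top side [-95.80261041  16.61083369]
upright top side [-93.40368051 -13.55932335]
upright top top [-100.09777858   18.52315842]
upright top top [-102.29905112  -15.11562224]
```

```bash
cat >> h.py <<'E'
from scipy.spatial.transform import Rotation as Ro
F=np.array([547.7,220.2,.206])
def to(p,sgn=None,down=True):
    "normalised move from measured pose to world p; tool y along sgn*fixture y (sgn None: hold turn, but level)"
    s=robot.sense();R=Ro.from_euler("xyz",s["ee_rot"]).as_matrix()
    c,sn=np.cos(F[2]),np.sin(F[2])
    d=R.T@(np.array(p)-s["eef_pos"])/100; 
    y=np.array([-sn,c,0])*sgn if sgn else None
    rv=np.zeros(3)
    if sgn:
        x=np.array([0,0,-1.]);G=np.c_[x,y,np.cross(x,y)];rv=Ro.from_matrix(R.T@G).as_rotvec()/(np.pi/2)
    print("t",s["t"],"pos",s["eef_pos"].round(1),"F",s["ft_force"].round(1),"gap",round(s["finger_gap"],1));print("shift",d.round(3),"rot",rv.round(3))
    return R
E
python3 - <<'E'
from h import *
for sg in (1,-1): R=to(fw(F,[[-112,42,220]])[0],sg)
print(R.round(3),fw(F,[[-112,42,220]])); print(proj("top",[[179,-599,222]]))
for p in([430,-400,230],[520,-150,230]): to(p)
E
```

```text
t 0.1 pos [ 179.1 -598.3  221.6] F [-1.5 -0.4 -0.3] gap 86.8
shift [0.029 7.298 4.797] rot [ 0.054 -0.    -0.001]
t 0.1 pos [ 179.1 -598.3  221.6] F [-1.5 -0.4 -0.3] gap 86.8
shift [0.029 7.298 4.797] rot [-1.946  0.002 -0.   ]
[[-0.001 -0.287  0.958]
 [ 0.002  0.958  0.287]
 [-1.     0.002 -0.   ]] [[429.47708708 238.40282565 220.        ]]
[[842.70138559 418.08494676]]
t 0.1 pos [ 179.1 -598.3  221.6] F [-1.5 -0.4 -0.3] gap 86.8
shift [-0.082  1.18   2.972] rot [0. 0. 0.]
t 0.1 pos [ 179.1 -598.3  221.6] F [-1.5 -0.4 -0.3] gap 86.8
shift [-0.078  3.318  4.551] rot [0. 0. 0.]
```

Emit:
jog_arm --steps '[-0.3,1,1,0,0,0,-0.61,-0.3,1,1,0,0,0,-0.61,-0.3,1,1,0,0,0,-0.61]'

```text
t: 0.4
eef_pos: [246.6, -472.5, 252.2]
ee_rot: [1.851, 1.569, 2.141]
ft_force: [0.8, 0.6, 0.6]
finger_gap: 73.0
```

Emit:
jog_arm --steps '[0,1,1,0,0,0,-0.61,0,1,1,0,0,0,-0.61,0,1,1,0,0,0,-0.61]'

```text
t: 0.7
eef_pos: [313.9, -347.5, 252.4]
ee_rot: [1.131, 1.57, 1.422]
ft_force: [0.5, -0.0, -0.8]
finger_gap: 70.3
```

Emit:
jog_arm --steps '[0,1,1,0,0,0,-0.61,0,1,1,0,0,0,-0.61,0,1,1,0,0,0,-0.61]'

```text
t: 1.0
eef_pos: [381.0, -223.1, 252.5]
ee_rot: [0.601, 1.571, 0.892]
ft_force: [1.8, -1.5, -0.2]
finger_gap: 70.2
```

Emit:
jog_arm --steps '[0,1,1,0,0,0,-0.61,0,1,1,0,0,0,-0.61,0,1,1,0,0,0,-0.61]'

```text
t: 1.3
eef_pos: [448.2, -98.5, 252.5]
ee_rot: [0.914, 1.571, 1.206]
ft_force: [0.3, -0.7, 0.5]
finger_gap: 69.8
```

Emit:
jog_arm --steps '[0,1,0.3,0,0,0,-0.61,0,1,0.3,0,0,0,-0.61,0,1,0.3,0,0,0,-0.61]'

```text
t: 1.6
eef_pos: [447.7, 7.8, 252.3]
ee_rot: [1.55, 1.57, 1.847]
ft_force: [-0.4, -0.9, 0.4]
finger_gap: 70.0
```

Emit:
jog_arm --steps '[0,1,0.2,0,0,0,-0.61,0,1,0.2,0,0,0,-0.61,0,1,0.2,0,0,0,-0.61]'

```text
t: 1.9
eef_pos: [438.0, 108.7, 252.3]
ee_rot: [1.113, 1.57, 1.409]
ft_force: [-0.0, -0.3, 0.6]
finger_gap: 69.9
```

```bash
python3 - <<'E'
from h import *
to(fw(F,[[-118,42,120]])[0],1); print(robot.sense()["joint_pos"].round(2))
E
```

```text
t 1.9 pos [438.  108.7 252.3] F [-0.  -0.3  0.6] gap 69.9
shift [1.324 1.27  0.237] rot [ 0.058  0.    -0.   ]
[ 0.6   0.06 -0.34 -0.   -1.17 -1.88]
```

Emit:
jog_arm --steps '[0.5,1,0.24,0.055,0,0,-0.61,0.5,1,0.24,0.055,0,0,-0.61,0.5,1,0.24,0.055,0,0,-0.61,0.5,1,0.24,0.055,0,0,-0.61]'

```text
t: 2.3
eef_pos: [432.1, 208.0, 201.0]
ee_rot: [-2.587, 1.567, -2.381]
ft_force: [0.1, -1.2, -0.4]
finger_gap: 69.8
```

```bash
python3 - <<'E'
from h import *
to(fw(F,[[-118,42,75]])[0],1)
E
```

```text
t 2.3 pos [432.1 208.  201. ] F [ 0.1 -1.2 -0.4] gap 69.8
shift [ 1.26   0.305 -0.019] rot [ 0.    -0.002  0.001]
```

Emit:
jog_arm --steps '[0.5,0.3,-0.02,0,0,0,-0.61,1,0.3,-0.02,0,0,0,-0.61,1,0.3,-0.02,0,0,0,-0.61,1,0.3,-0.02,0,0,0,-0.61]'

```text
t: 2.7
eef_pos: [424.7, 235.2, 102.4]
ee_rot: [-2.291, 1.568, -2.087]
ft_force: [-0.0, -0.3, 1.0]
finger_gap: 70.0
```

Emit:
jog_arm --steps '[0.3,0,0,0,0,0,-0.61,0.3,0,0,0,0,0,-0.61]'

```text
t: 2.9
eef_pos: [424.6, 235.5, 72.7]
ee_rot: [-2.566, 1.569, -2.363]
ft_force: [-1.2, -0.5, 0.4]
finger_gap: 70.0
```

```bash
python3 - <<'E'
from h import *
import cv2
to(fw(F,[[-118,42,45]])[0],1)
t=eyes.snapshot("top")[175:295,220:350,::-1]; s=eyes.snapshot("side")[150:300,260:425,::-1]
a=cv2.resize(t,None,fx=3.3,fy=3.3,interpolation=2);b=cv2.resize(s,None,fx=2.2,fy=2.64,interpolation=2)
cv2.imwrite("pics/c1.png",np.hstack([a,b]))
E
```

```text
t 2.9 pos [424.6 235.5  72.7] F [-1.2 -0.5  0.4] gap 70.0
shift [ 0.277  0.019 -0.006] rot [-0.002 -0.001  0.001]
```

View pics/c1.png

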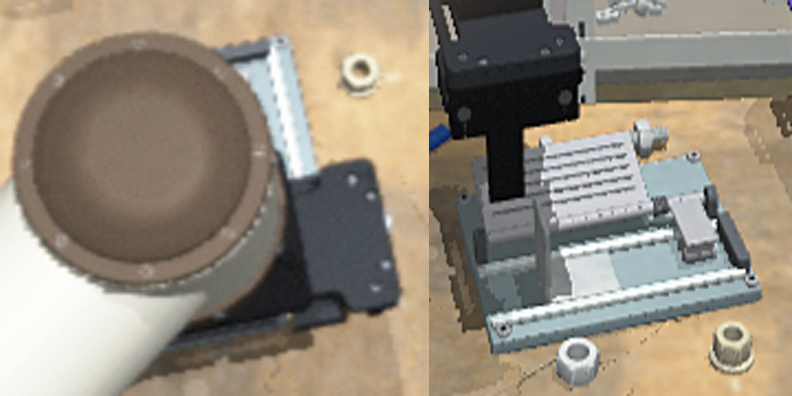

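The lane finger stands just behind the upright and the other finger is over the plate. Now I'll press down.

Emit:
jog_arm --steps '[0.15,0.02,-0.01,0,0,0,-0.61,0.3,0.02,-0.01,0,0,0,-0.61,0.35,0.02,-0.01,0,0,0,-0.61,0.4,0.02,-0.01,0,0,0,-0.61,0.4,0.02,-0.01,0,0,0,-0.61]'

```text
t: 3.5
eef_pos: [424.2, 239.4, 33.6]
ee_rot: [0.506, 1.568, 0.711]
ft_force: [0.5, -0.3, 2.6]
finger_gap: 70.0
```

Emit:
jog_arm --steps '[0.04,0,0,0,0,0,-0.61,0.08,0,0,0,0,0,-0.61,0.1,0,0,0,0,0,-0.61,0.11,0,0,0,0,0,-0.61,0.11,0,0,0,0,0,-0.61]'

```text
t: 4.0
eef_pos: [424.0, 239.4, 21.9]
ee_rot: [0.517, 1.569, 0.721]
ft_force: [1.0, 2.4, 3.4]
finger_gap: 69.9
```

Emit:
jog_arm --steps '[0.01,0,0,0,0,0,-0.61,0.01,0,0,0,0,0,-0.61,0.015,0,0,0,0,0,-0.61,0.015,0,0,0,0,0,-0.61]'

```text
t: 4.4
eef_pos: [424.0, 239.3, 21.0]
ee_rot: [0.502, 1.568, 0.707]
ft_force: [0.4, 3.1, 9.9]
finger_gap: 70.2
```

```bash
python3 - <<'E'
from h import *
to(fw(F,[[-118,42,20]])[0],1)
E
```

```text
t 4.4 pos [424.  239.3  21. ] F [0.4 3.1 9.9] gap 70.2
shift [ 0.01  -0.02  -0.008] rot [-0.001  0.001 -0.001]
```

Emit:
jog_arm --steps '[0.005,0,0.03,0,0,0,-0.61,0.005,0,0.06,0,0,0,-0.61,0.005,0,0.09,0,0,0,-0.61,0.005,0,0.12,0,0,0,-0.61,0.005,0,0.15,0,0,0,-0.61,0.005,0,0.18,0,0,0,-0.61,0.005,0,0.21,0,0,0,-0.61,0.005,0,0.24,0,0,0,-0.61,0.005,0,0.27,0,0,0,-0.61,0.005,0,0.3,0,0,0,-0.61]'

```text
t: 5.4
eef_pos: [443.5, 238.1, 20.5]
ee_rot: [-2.673, 1.548, -2.467]
ft_force: [-26.4, -4.2, 37.1]
finger_gap: 70.3
```

```bash
python3 - <<'E'
from h import *
import cv2
to(fw(F,[[-29.5,42,21]])[0],1)
s=eyes.snapshot("side")[150:300,260:425,::-1]
cv2.imwrite("pics/c2.png",cv2.resize(s,None,fx=4,fy=4,interpolation=2))
E
```

```text
t 5.4 pos [443.5 238.1  20.5] F [-26.4  -4.2  37.1] gap 70.3
shift [-0.02   0.032  0.689] rot [ 0.    -0.013  0.007]
```

View pics/c2.png

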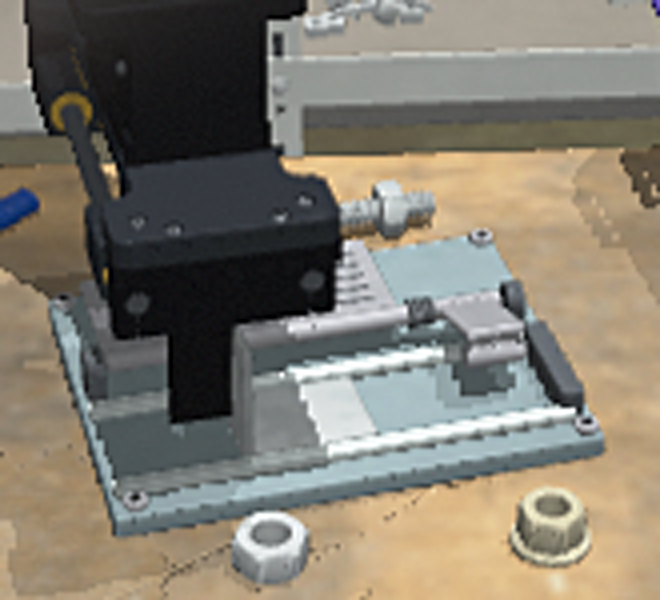

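The drag is 26 N with 37 N of down-force, which points to fingertip friction on the plate. The bracket is touching the finger at (233,370) and the plate is down. I'll ease both off.

Emit:
jog_arm --steps '[0,0,-0.03,0,0,0,-0.61,0,0,-0.06,0,0,0,-0.61,-0.005,0,-0.06,0,0,0,-0.61,-0.005,0,-0.06,0,0,0,-0.61]'

```text
t: 5.85
eef_pos: [443.4, 238.3, 21.0]
ee_rot: [-2.464, 1.559, -2.259]
ft_force: [-4.6, -9.4, 21.5]
finger_gap: 69.5
```

```bash
python3 - <<'E'
from h import *
to(fw(F,[[-29.5,42,21]])[0],1)
c=lambda u:(np.array(u)+.5)/4-.5+[260,150]
for p in([362,380],[380,428]):
    print(least_squares(lambda q:(proj("side",fw(F,[[q[0],q[1],13.5]]))-c(p)).ravel(),[-50,0]).x)
E
```

```text
t 5.85 pos [443.4 238.3  21. ] F [-4.6 -9.4 21.5] gap 69.5
shift [-0.007  0.03   0.689] rot [-0.001 -0.006  0.005]
[-33.91522848  15.75596972]
[-35.17977114 -13.69776851]
```

Emit:
jog_arm --steps '[-0.005,0,0,0,0,0,-0.61,-0.01,0,0,0,0,0,-0.61,-0.01,0,0,0,0,0,-0.61]'

```text
t: 6.15
eef_pos: [443.4, 238.4, 21.2]
ee_rot: [-2.487, 1.559, -2.282]
ft_force: [-3.6, -8.4, 15.8]
finger_gap: 69.7
```

Emit:
jog_arm --steps '[-0.005,-0.01,0.0,0,0,0,-0.61,-0.008,-0.02,0,0,0,0,-0.61,-0.008,-0.02,0,0,0,0,-0.61]'

```text
t: 6.45
eef_pos: [443.8, 238.1, 21.4]
ee_rot: [-2.619, 1.561, -2.415]
ft_force: [-4.4, -1.4, 8.8]
finger_gap: 70.0
```

Emit:
jog_arm --steps '[0,0,0.02,0,0,0,-0.61,0,0,0.04,0,0,0,-0.61,0,0,0.06,0,0,0,-0.61,0,0,0.08,0,0,0,-0.61]'

```text
t: 6.85
eef_pos: [449.7, 238.7, 21.2]
ee_rot: [-2.654, 1.557, -2.45]
ft_force: [-10.1, -1.9, 14.8]
finger_gap: 70.3
```

Emit:
jog_arm --steps '[-0.003,0,0.03,0,0,0,-0.61,-0.003,0,0.06,0,0,0,-0.61,-0.003,0,0.09,0,0,0,-0.61,-0.003,0,0.12,0,0,0,-0.61,-0.003,0,0.15,0,0,0,-0.61,-0.003,0,0.18,0,0,0,-0.61]'

```text
t: 7.45
eef_pos: [467.6, 242.5, 21.4]
ee_rot: [-2.662, 1.557, -2.458]
ft_force: [-8.2, -2.6, 11.7]
finger_gap: 70.2
```

```bash
python3 - <<'E'
from h import *
import cv2
to(fw(F,[[-29.5,42,21]])[0],1)
s=eyes.snapshot("side")[150:300,260:425,::-1]
cv2.imwrite("pics/c3.png",cv2.resize(s,None,fx=4,fy=4,interpolation=2))
E
```

```text
t 7.45 pos [467.6 242.5  21.4] F [-8.2 -2.6 11.7] gap 70.2
shift [-0.002  0.038  0.443] rot [-0.001 -0.008  0.004]
```

View pics/c3.png

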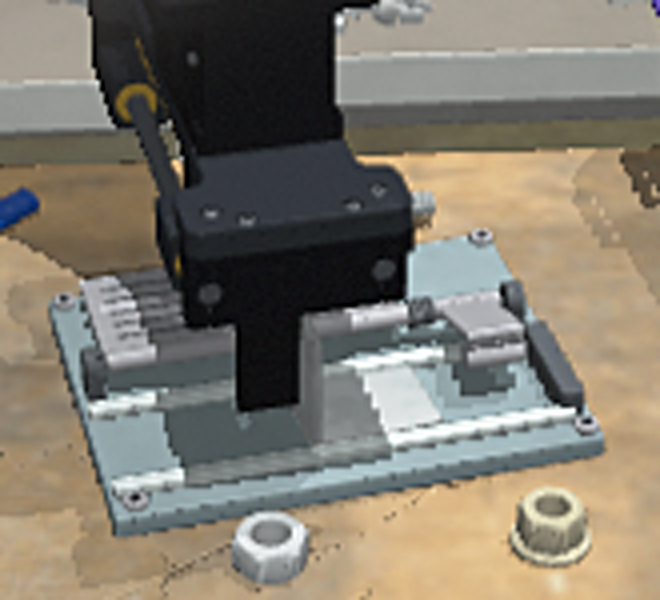

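Emit:
jog_arm --steps '[0,0.005,0.03,0,0,0,-0.61,0,0.01,0.06,0,0,0,-0.61,0,0.015,0.09,0,0,0,-0.61,0,0.02,0.12,0,0,0,-0.61,0,0.02,0.15,0,0,0,-0.61,0,0.02,0.18,0,0,0,-0.61,0,0.02,0.21,0,0,0,-0.61,0,0.02,0.24,0,0,0,-0.61]'

```text
t: 8.3
eef_pos: [490.8, 249.5, 21.4]
ee_rot: [-2.678, 1.557, -2.474]
ft_force: [-9.8, -3.2, 11.4]
finger_gap: 70.2
```

Emit:
jog_arm --steps '[0,0,0.02,0,0,0,-0.61,0,0,0.04,0,0,0,-0.61,0,0,0.06,0,0,0,-0.61,0,0,0.08,0,0,0,-0.61,0,0,0.1,0,0,0,-0.61,0,0,0.12,0,0,0,-0.61]'

```text
t: 8.9
eef_pos: [502.5, 252.1, 21.4]
ee_rot: [-2.695, 1.558, -2.491]
ft_force: [-8.1, -1.9, 10.1]
finger_gap: 69.9
```

```bash
python3 - <<'E'
from h import *
import cv2
to(fw(F,[[-29.5,42,21]])[0],1)
s=eyes.snapshot("side")[150:300,260:425,::-1]
cv2.imwrite("pics/c4.png",cv2.resize(s,None,fx=4,fy=4,interpolation=2))
E
```

```text
t 8.9 pos [502.5 252.1  21.4] F [-8.1 -1.9 10.1] gap 69.9
shift [0.003 0.015 0.082] rot [-0.001 -0.008  0.004]
```

View pics/c4.png

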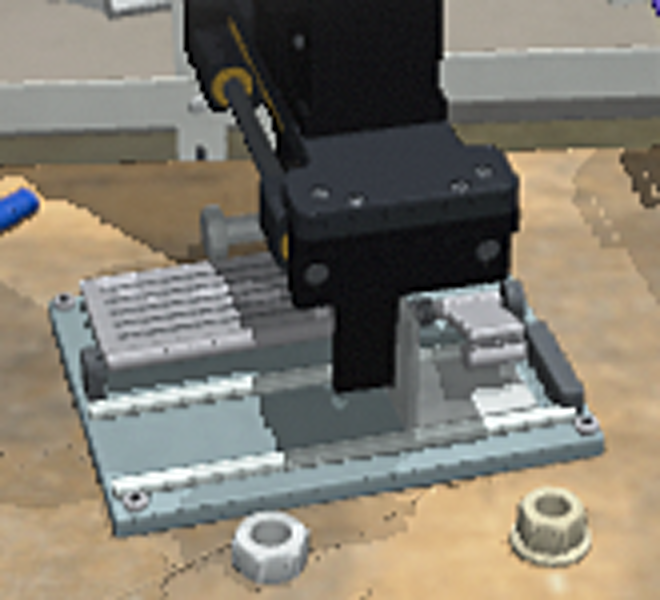

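The leg is under the toe, with its front edge at about (535,400) and the stop at (560,380). About 10 mm are left, so I'll go slowly.

Emit:
jog_arm --steps '[0,0,0.01,0,0,0,-0.61,0,0,0.02,0,0,0,-0.61,0,0,0.03,0,0,0,-0.61,0,0,0.04,0,0,0,-0.61,0,0,0.05,0,0,0,-0.61,0,0,0.06,0,0,0,-0.61]'

```text
t: 9.55
eef_pos: [507.8, 253.0, 21.4]
ee_rot: [-2.703, 1.556, -2.499]
ft_force: [-10.5, -3.4, 11.7]
finger_gap: 70.1
```

Emit:
jog_arm --steps '[0,0,0.01,0,0,0,-0.61,0,0,0.02,0,0,0,-0.61,0,0,0.02,0,0,0,-0.61]'

```text
t: 9.85
eef_pos: [508.7, 253.1, 21.4]
ee_rot: [-2.735, 1.554, -2.531]
ft_force: [-12.9, -2.5, 15.5]
finger_gap: 70.1
```

Emit:
jog_arm --steps '[0,0,0.01,0,0,0,-0.61,0,0,0.02,0,0,0,-0.61,0,0,0.02,0,0,0,-0.61]'

```text
t: 10.15
eef_pos: [509.2, 253.1, 21.4]
ee_rot: [-2.767, 1.551, -2.565]
ft_force: [-17.7, -0.9, 17.4]
finger_gap: 69.9
```

Emit:
jog_arm --steps '[0,0,0.01,0,0,0,-0.61,0,0,0.02,0,0,0,-0.61,0,0,0.02,0,0,0,-0.61]'

```text
t: 10.45
eef_pos: [509.6, 253.0, 21.4]
ee_rot: [-2.787, 1.548, -2.585]
ft_force: [-22.0, -0.3, 21.9]
finger_gap: 70.1
```

```bash
python3 - <<'E'
from h import *
import cv2
to(fw(F,[[-29.5,42,21]])[0],1)
s=eyes.snapshot("side")[205:280,335:425,::-1]
cv2.imwrite("pics/c5.png",cv2.resize(s,None,fx=8,fy=8,interpolation=2))
E
```

```text
t 10.45 pos [509.6 253.   21.4] F [-22.   -0.3  21.9] gap 70.1
shift [0.004 0.021 0.011] rot [-0.003 -0.014  0.005]
```

View pics/c5.png

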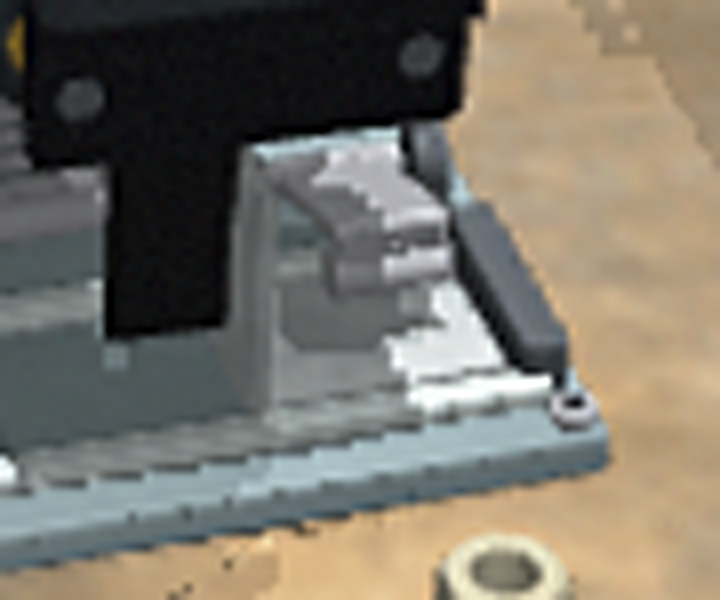

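```bash
python3 - <<'E'
from h import *
inv=lambda P:((proj("side",fw(F,P))-[335,205]+.5)*8-.5).round()
print("stop base/top",inv([[30,-18,10],[30,-18,13.5],[30,-23,22],[30,23,22],[43,-36,10]]))
print("leg front at 27,28,30",inv([[27,-18,13.5],[28,-18,13.5],[30,-18,13.5]]), "upright top/bottom rear -20",inv([[-20,-18,60],[-20,18,60],[-16.5,-18,13.5]]))
E
```

```text
stop base/top [[513. 390.]
 [514. 375.]
 [525. 354.]
 [445. 210.]
 [614. 438.]]
leg front at 27,28,30 [[498. 377.]
 [503. 377.]
 [514. 375.]] upright top/bottom rear -20 [[254. 207.]
 [198.  94.]
 [267. 415.]]
```

Emit:
jog_arm --steps '[-0.005,0,0.01,0,0,0,-0.61,-0.01,0,0.02,0,0,0,-0.61,-0.01,0,0.03,0,0,0,-0.61,-0.01,0,0.03,0,0,0,-0.61]'

```text
t: 10.9
eef_pos: [510.0, 252.9, 21.7]
ee_rot: [-2.82, 1.543, -2.621]
ft_force: [-27.4, 0.8, 23.1]
finger_gap: 70.2
```

Emit:
jog_arm --steps '[0.005,0,-0.03,0,0,0,-0.61,0.01,0,-0.06,0,0,0,-0.61,0.01,0,-0.09,0,0,0,-0.61,0.01,0,-0.11,0,0,0,-0.61,0.01,0,-0.11,0,0,0,-0.61]'

```text
t: 11.4
eef_pos: [509.1, 254.4, 21.5]
ee_rot: [-2.63, 1.564, -2.426]
ft_force: [-3.3, -3.6, 7.2]
finger_gap: 70.2
```

Emit:
jog_arm --steps '[0,0,-0.02,0,0,0,-0.61,0,0,-0.04,0,0,0,-0.61,0,0,-0.06,0,0,0,-0.61,0,0,-0.06,0,0,0,-0.61]'

```text
t: 11.8
eef_pos: [506.3, 256.3, 22.6]
ee_rot: [0.468, 1.568, 0.673]
ft_force: [3.3, -1.4, 4.5]
finger_gap: 69.8
```

Emit:
jog_arm --steps '[-0.02,0,0,0,0,0,-0.61,-0.04,0,0,0,0,0,-0.61,-0.06,0,0,0,0,0,-0.61,-0.08,0,0,0,0,0,-0.61,-0.1,0,0,0,0,0,-0.61,-0.13,0,0,0,0,0,-0.61,-0.16,0,0,0,0,0,-0.61,-0.2,0,0,0,0,0,-0.61,-0.25,0,0,0,0,0,-0.61,-0.3,0,0,0,0,0,-0.61]'

```text
t: 12.8
eef_pos: [505.1, 255.3, 52.3]
ee_rot: [-2.732, 1.57, -2.527]
ft_force: [0.3, -1.0, -0.2]
finger_gap: 70.0
```

Emit:
jog_arm --steps '[-0.4,0,0,0,0,0,-0.61,-0.8,0,0,0,0,0,-0.61,-1,0,0,0,0,0,-0.61,-1,0,0,0,0,0,-0.61]'

```text
t: 13.2
eef_pos: [507.1, 256.9, 156.4]
ee_rot: [0.461, 1.563, 0.666]
ft_force: [0.2, -0.5, -0.2]
finger_gap: 70.1
```

Emit:
jog_arm --steps '[0,-0.5,-0.3,0,0,0,-0.61,0,-1,-0.6,0,0,0,-0.61,0,-1,-1,0,0,0,-0.61,0,-1,-1,0,0,0,-0.61]'

```text
t: 13.6
eef_pos: [420.5, 131.9, 149.7]
ee_rot: [-2.916, 1.561, -2.715]
ft_force: [0.8, -0.2, -0.8]
finger_gap: 70.3
```

```bash
python3 - <<'E'
from h import *
import cv2
print(robot.sense()["t"],robot.sense()["ft_force"])
t=eyes.snapshot("top")[175:295,220:350,::-1]; s=eyes.snapshot("side")[190:300,260:425,::-1]
cv2.imwrite("pics/c6.png",np.hstack([cv2.resize(t,(360,480),interpolation=2),cv2.resize(s,(440,480),interpolation=2)]))
cv2.imwrite("pics/c7.png",cv2.resize(s,None,fx=4.8,fy=4.8,interpolation=2))
E
```

```text
13.6 [ 0.78373768 -0.19540419 -0.79217856]
```

View pics/c7.png

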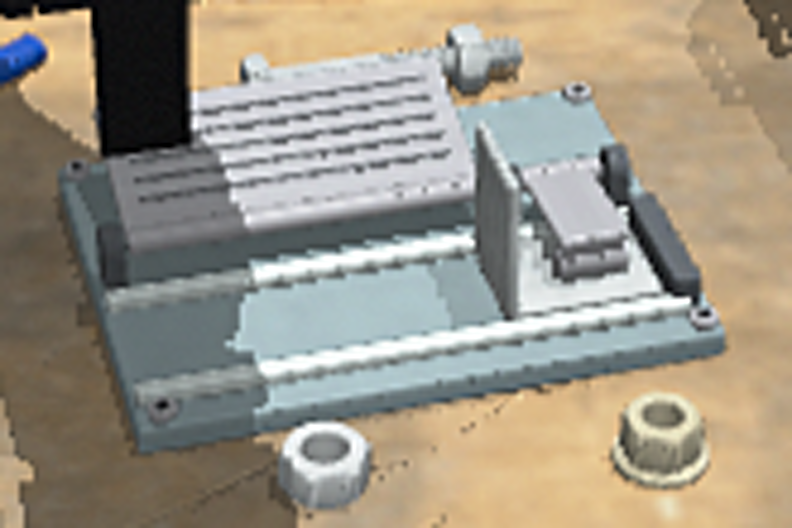

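View pics/c6.png

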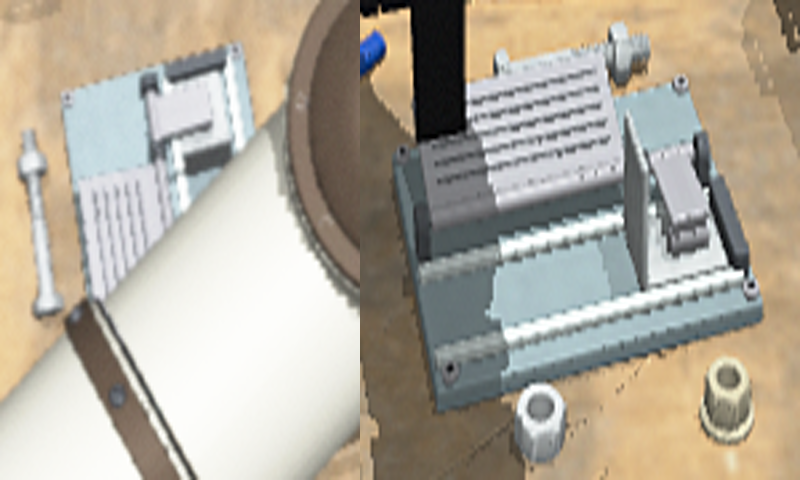

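```bash
python3 - <<'E'
from h import *
import cv2
S=lambda a:(np.array(a)+.5)/4.8-.5+[260,190]
for p,z in (([482,122],60),([512,316],13.5)):
    print(least_squares(lambda q:(proj("side",fw(F,[[q[0],q[1],z]]))-S(p)).ravel(),[-20,0]).x)
t=eyes.snapshot("top")[180:220,268:308,::-1]; s=eyes.snapshot("side")[220:260,365:410,::-1]
cv2.imwrite("pics/c8.png",np.hstack([cv2.resize(t,(360,360),interpolation=0),cv2.resize(s,(405,360),interpolation=0)]))
print(((proj("side",fw(F,[[30,-18,13.5],[30,0,13.5],[30,-23,22],[30,-20,15]]))-[365,220])*9).round(), ((proj("top",fw(F,[[30,-18,13.5],[30,-23,22]]))-[268,180])*9).round())
E
```

```text
[-18.00649179  21.00550642]
[-18.22375035 -15.23770992]
[[304. 283.]
 [269. 218.]
 [317. 259.]
 [309. 283.]] [[288. 105.]
 [309.  90.]]
```

View pics/c8.png

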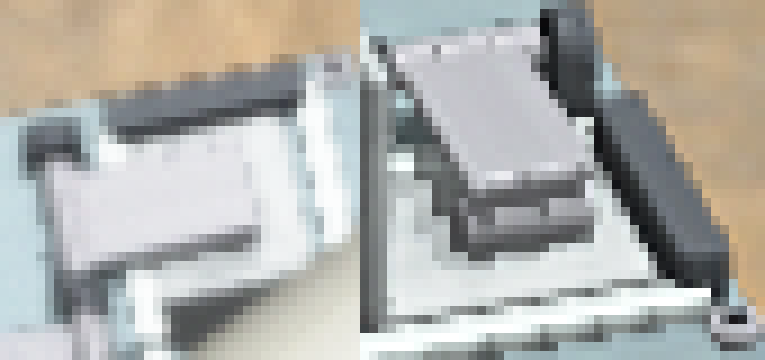

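The leg's white edge meets the dark stop face with no gap in either view, and the toe sits on the leg. I'm handing in.

```bash
python3 -c "
from rig import robot
print(robot.finish_job(),robot.sense()['t'])"
```

```text
the job is handed in; nothing more can be done
the job is handed in; nothing more can be done
```

The bracket is home against the end stop and clamped under the toe, and the job is handed in at about 14 s of the 53 s allowed. I pressed the thumb plate onto its stop with one fingertip. The other fingertip pushed the bracket up the lane under the raised toe until it stopped. I then backed off about 3 mm and lifted clear, so the plate came up.

**Home:** The push force rose to 27 N with almost no further movement. The close-up views show no gap between the leg and the stop. The measured position agrees with home to about 2 mm, which is the accuracy of the calibration.

**Clamp:** The toe rests on the flat leg, the plate is up again, and the robot is clear with no measurable contact force.

**Loose parts:** The nut, flange nut and bolt look unmoved in the last pictures. I did not check the turquoise look-alike again, but the fingertips never came down near it.

**What did not go smoothly:**
- **Friction:** Early in the push, fingertip friction on the plate was higher than I expected. The forces reached 37 N down and 26 N sideways, so I eased off the down-force before carrying on.
- **Plate height:** While I backed off after reaching home, the fingertip rose to z 22.6 mm. The plate had probably started to come up before the final lift, but the bracket was already home.

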